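# Fit the guard frame on the dish holder's two pins

### The job

Pick up by its handle the guard frame whose two holes are as far apart as the two upright pins of the dish holder (the longer of the two frames), and lower it over the dish so that both pins pass through its holes and it lies flat on the holder's two blocks. Do not drop it from above the pins, leave the shorter frame where it lies, and let go.

Things in the scene. Friction and masses are not known exactly. Their poses are not given: they have to be found in the camera images.
- dish_holder: Fixed holder: aluminium base plate 70 x 156 x 10 mm, two grey blocks (60 x 36 mm, flat tops 32 mm above the worktop), a clear dish between them, lower than the blocks. From the middle of each block rises a steel pin 8 mm thick with a tapered tip, its tip 58 mm above the worktop. Origin: centre of the underside, on the worktop; z up; the pins stand at y = +55 and -55 mm.
- long_frame: The frame that fits: loose steel plate 60 (x) x 160 (y) x 6 mm, two 30 mm round holes at y = +55 and -55 mm, two square windows between; 0.17 to 0.34 kg; starts flat, 4 mm above the holder's underside. Black grip bar over its middle: 60 mm along x, 14 mm along y, 50 to 72 mm above the underside; pinch across the 14 mm. Origin: centre of the underside; z up. Either way round fits.
- short_frame: The wrong frame, to be left lying: loose steel plate 60 (x) x 118 (y) x 6 mm with two 30 mm round holes only 68 mm apart (y = +34 and -34 mm), no windows, the same black handle. Origin: centre of the underside; z up.

How it is judged:
At the end, for the whole second after the job is handed in: The long frame lies flat (0.08 rad) and still on the holder's blocks, underside 28 to 36 mm above the worktop, centred on the holder within 16 mm and in line with the pins within 0.26 rad, both pins in its holes; the short frame is within 30 mm of its start (horizontal distance between long_frame and dish_holder below 0.016 m and angle between the y axis of long_frame and the y axis of dish_holder, either way round below 0.26 rad and z of long_frame in the frame of dish_holder between 0.028 and 0.036 m and angle between long_frame's own z axis and vertical below 0.08 rad and linear speed of long_frame below 0.02 m/s and distance of short_frame from where it was at the start of the episode below 0.03 m); the robot touches nothing.
It fails at once if the long frame is let go (no finger touches it) while its underside is more than 70 mm above the worktop, clear above the pins (height (world z) of long_frame above 0.07 m and contact force between the fingers and long_frame below 0.05 N).
It fails at once if the short frame is moved more than 30 mm (distance of short_frame from where it was at the start of the episode above 0.03 m).
It also fails if it takes over 48 s, if anything falls off the work surface, if the arm or the gripper's body presses on something with over 40 N, if the wrist force passes 120 N, or if a joint passes its speed limit or range.

### The arm

A 6-joint arm with a two-finger parallel gripper is mounted at the origin on a cart in front of the work surface, level with it; the furniture and walls round the work are solid. World frame = base frame: x ahead of the robot, y to its left, z up, the work surface at z = 0. Lengths are in m, angles in rad, forces in N, time in s.
With the tool pointing down it reaches from about 0.35 to 0.95 m from the base axis. Payload 17.4 kg.
Tool frame: the origin (TCP) lies where the fingers leave the gripper's body, on its centre line; the fingertips stand 84 mm ahead of it and the grasp point (between the pads) lies 65 mm ahead of it (tip_reach is the z of the fingertips in the tool frame, in m); z points along the fingers, y is the line along which they close (so a half turn about z gives the same grasp; the last joint's range is limited). The gripper opens to 93 mm and grips with 3 to 60 N. Pads are 15 mm wide; open, the fingers measure 128 mm over their backs; the gripper's body (75 mm by 188 mm) begins 65 mm behind the grasp point.
Start: joints at [-1.171, 0.116, 1.442, -0, 1.584, -0.038], TCP at [0.286, -0.611, 0.303] pointing down, gripper open.
Joint ranges: [-2.83, 2.83], [-0.83, 2.19], [0.07, 2.5], [-1.14, 4.28], [0.01, 3], [-2.97, 2.97]. Speed limits (rad/s): [1.89, 1.89, 2.22, 3.14, 3.14, 3.14].

### API

Orientations are given as a unit quaternion [w, x, y, z].
In Python, from rig import * gives the robot as it stands.
- The arm moves only by the tool step_arm, never from a script. Its argument "motion" is a list of rows, each a list of 7 numbers: the shift along the tool's x, y, z in mm, then the turn, a rotation vector about the tool's x, y, z in degrees, then the finger opening in mm, from 0 to 93. In form: [[tx, ty, tz, rx, ry, rz, fingers], ...]. A call has 1 to 5 rows; each row is the pose to reach, as a shift and turn from the pose commanded when the call began, along the tool's axes at that moment; what a row does not reach only later rows make up. A row lasts 1/12 s, in which the tool goes at most 41.7 mm and 7.16 degrees, less where a joint would pass 70% of its speed; a pose out of reach is approached as far as the arm can. A call with a gripper value outside its range is refused whole. The fingers move at their own pace and stop on an object; "squeeze" is the grip in N (left out, the last holds). Time passes only in rows, so rows that repeat a pose let the fingers close. It gives the time, the measured TCP pose, the force, the opening and the grip force at its end, in the units of the state.
- get_state(): the state, without advancing time (a new reading comes with each control period).
- snapshot(name): name is "side" or "top" or "wrist"; returns (picture, depth): 480x640x3 uint8, red, green, blue; 480x640 float32, m along the optical axis (not along the pixel's ray), 0 where there is no reading.
- get_calibration(name): a dict with "intrinsics" (3x3 intrinsics, pixels), "distortion" ([k1, k2, p1, p2, k3] as OpenCV has them; the pictures are not rectified), "camera_from_world" (4x4, takes a point from world to camera coordinates). Camera axes: x right, y down, z forward; pixel columns grow to the right and rows downward; lengths in m; the calibration is good to about 2 mm. A picture is of the moment at which its call begins: read the wrist's pose just before it. get_calibration takes no time and is no camera call; for the wrist camera it gives the pose at the moment of the call.
- close_job(): hands the job in; it is judged then, once.
The state is a dict: "time": time; "q": joint angles; "qd": joint speeds; "joint_efforts": joint torques, N m; "position": TCP position; "orientation": TCP orientation; "force": force on the tool from outside, world axes, zero at the start; "moment": the same for the moment, N m; "finger_gap": opening from 0.0 (shut) to 1.0 (fully open); "gripper_force": force on a finger pad.
Only numpy, scipy, OpenCV 4.12 (cv2) and the standard library are available. Lean on these libraries where they do the work, as an engineer would, in place of code of your own. Each camera call takes 0.05 s, during which the arm holds its last target. There are 200 camera calls.

## Working session

There is one attempt and no reset: what is moved stays moved. The work goes in short steps, Python scripts to look and compute and a tool call to move; the robot and the scene stay as the last step left them, time stands still between calls to the robot, and variables do not carry over. Pictures are saved under pics/ and viewed, at most 10 in all, crops included, and the job is handed in when it is done.

Besides the shell and the picture viewer there is one more tool, called by a JSON object that holds its "method" and its "body", one argument or row to a line. step_arm: Moves the arm, as the interface text tells. Its arguments: {"type":"object","properties":{"motion":{"type":"array","items":{"type":"array","items":{"type":"number"}}},"squeeze":{"type":"number"}},"required":["motion"]}

```bash
mkdir -p pics; ls; python3 - <<'E'
from rig import *
import cv2,numpy as np
s=get_state();print(s['time'],s['position'],s['orientation'],s['finger_gap'])
for n in("top","side"):
    p,d=snapshot(n);cv2.imwrite(f"pics/{n}0.png",p[:,:,::-1]);np.save(f"pics/{n}0.npy",d)
    c=get_calibration(n);print(n,np.round(c["intrinsics"],1).tolist(),c["distortion"],np.round(c["camera_from_world"],4).tolist())
E
```

```text
pics
0.0 [ 0.28610994 -0.61124217  0.30197588] [-5.80394505e-04  9.76134485e-01  2.17166098e-01 -1.23578660e-04] 1.0013896176401773
top [[516.2, 0.0, 325.5], [0.0, 516.2, 236.3], [0.0, 0.0, 1.0]] [0.03993165 0.         0.         0.         0.        ] [[0.0109, -0.9998, 0.0163, -0.0076], [-0.9986, -0.0117, -0.0519, 0.5324], [0.0521, -0.0157, -0.9985, 1.1642], [0.0, 0.0, 0.0, 1.0]]
side [[510.9, 0.0, 319.0], [0.0, 510.9, 239.2], [0.0, 0.0, 1.0]] [0.03135965 0.         0.         0.         0.        ] [[-0.9983, -0.0535, -0.0213, 0.5016], [-0.0173, 0.6322, -0.7746, 0.0461], [0.0549, -0.773, -0.6321, 1.3458], [0.0, 0.0, 0.0, 1.0]]
```

View pics/top0.png

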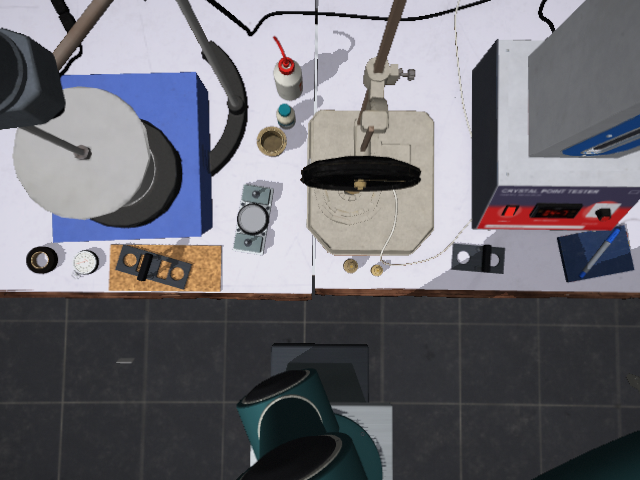

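View pics/side0.png

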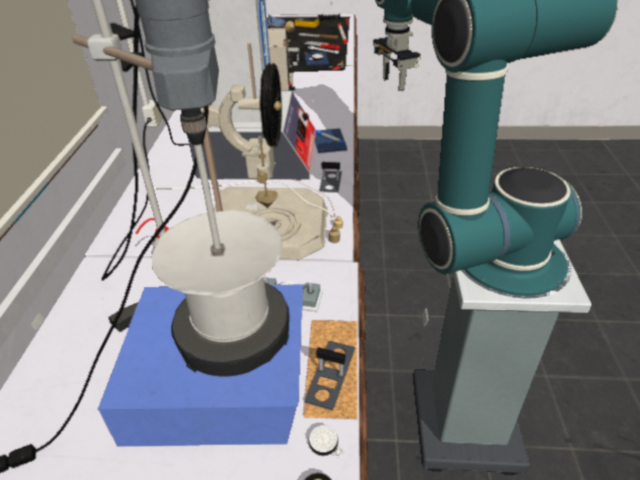

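Top view: holder at about (254,218), pins at about (258,190) and (250,243). The long frame with windows lies on the cork mat at about (152,267), with its handle at (146,266). The short frame is at about (478,258). The side view shows the long frame at (330,370) with its handle at (332,354), and the holder partly hidden at (310,295).

```bash
cat > h.py <<'E'
from rig import *
import cv2,numpy as np
def world(uv,z,c):
    """pixels + optical-axis depth -> world"""
    uv=np.asarray(uv,float).reshape(-1,1,2);K=np.array(c["intrinsics"]);T=np.array(c["camera_from_world"])
    n=cv2.undistortPoints(uv,K,np.array(c["distortion"]))[:,0]
    P=np.c_[n,np.ones(len(n))]*np.reshape(z,(-1,1))
    return (P-T[:3,3])@T[:3,:3]
def cloud(d,c):
    v,u=np.mgrid[:480,:640]
    return world(np.dstack([u,v]).astype(float),d.ravel(),c).reshape(480,640,3)
def project(P,c):
    T=np.array(c["camera_from_world"]);r=cv2.Rodrigues(T[:3,:3])[0]
    return cv2.projectPoints(np.asarray(P,float).reshape(-1,1,3),r,T[:3,3],np.array(c["intrinsics"]),np.array(c["distortion"]))[0][:,0]
def onplane(uv,z,c):
    a=world(uv,1,c)
    T=np.array(c["camera_from_world"]);o=-T[:3,:3].T@T[:3,3]
    return o+(a-o)*((z-o[2])/(a-o)[:,2:])
E
python3 - <<'E'
from h import *
for n in("top","side"):
    c=get_calibration(n);P=cloud(np.load(f"pics/{n}0.npy"),c);I=cv2.imread(f"pics/{n}0.png");g=I.max(2)
    ok=np.load(f"pics/{n}0.npy")>0
    def box(x0,x1,y0,y1,z0,z1):return ok&(P[...,0]>x0)&(P[...,0]<x1)&(P[...,1]>y0)&(P[...,1]<y1)&(P[...,2]>z0)&(P[...,2]<z1)
    print(n,"table z",np.median(P[...,2][box(.4,.7,.0,.1,-.03,.03)]))
    m=box(.36,.55,.22,.5,.06,.09);Q=P[m]
    print("handle n",m.sum(),"med",np.median(Q,0),"min",Q.min(0),"max",Q.max(0))
    if m.sum()>5:print(cv2.minAreaRect((Q[:,:2]*1000).astype(np.float32)))
    m=box(.36,.55,.22,.5,-.005,.03)&(g<85);Q=P[m]
    print("plate n",m.sum(),"z",np.median(Q[:,2]),cv2.minAreaRect((Q[:,:2]*1000).astype(np.float32)))
    m=box(.4,.65,.08,.24,.025,.045);Q=P[m]
    print("blocks n",m.sum(),"z",np.median(Q[:,2]) if len(Q) else 0,cv2.minAreaRect((Q[:,:2]*1000).astype(np.float32)) if len(Q) else 0)
    # blue box and surroundings height
    m=box(.4,.9,.1,.8,.05,.9)&(I[...,0]>130)&(I[...,2]<100);Q=P[m]
    if len(Q):print("blue",np.percentile(Q,[1,50,99],axis=0).round(3).tolist())
    m=box(.4,.9,-.25,.1,.1,.9);Q=P[m]
    if len(Q):print("lens",np.percentile(Q,[1,50,99],axis=0).round(3).tolist())
    m=box(.4,.9,.1,.9,.17,.9);Q=P[m]
    if len(Q):print("tall",np.percentile(Q,[1,50,99],axis=0).round(3).tolist())
I=cv2.imread("pics/top0.png")
a=cv2.resize(I[225:300,100:230],None,fx=6,fy=6,interpolation=cv2.INTER_CUBIC)[:,:780]
b=cv2.resize(I[175:260,225:285],None,fx=6,fy=6,interpolation=cv2.INTER_CUBIC)
o=np.zeros((510,800,3),np.uint8);a=cv2.resize(a,(433,250));o[:250,:433]=a;o[:510,440:800]=b
s=cv2.imread("pics/side0.png")[310:420,290:370];o[255:510,:186]=cv2.resize(s,(186,255),interpolation=cv2.INTER_CUBIC)
cv2.imwrite("pics/crop0.png",o)
E
```

```text
top table z 0.001051867663751401
handle n 258 med [0.46131543 0.38427736 0.07625349] min [0.43112709 0.25331099 0.0601615 ] max [0.54969549 0.40063706 0.08892935]
((500.98724365234375, 334.7221374511719), (43.125030517578125, 187.06784057617188), 38.088783264160156)
plate n 1468 z 0.010724172210559844 ((450.652099609375, 344.97369384765625), (250.31199645996094, 113.39308166503906), 89.75227355957031)
blocks n 1443 z 0.03143734546192816 ((570.4461059570312, 164.65248107910156), (63.259178161621094, 145.85726928710938), 81.15019989013672)
blue [[0.515, 0.259, 0.131], [0.739, 0.332, 0.136], [0.855, 0.542, 0.141]]
lens [[0.593, -0.144, 0.106], [0.665, -0.067, 0.416], [0.885, 0.094, 0.596]]
tall [[0.544, 0.165, 0.185], [0.646, 0.342, 0.352], [0.834, 0.495, 0.7]]
side table z -0.0026857151908743476
handle n 279 med [0.45619705 0.39107863 0.0722669 ] min [0.4278021  0.37479191 0.0600399 ] max [0.48670681 0.40283435 0.07720748]
((457.6697082519531, 389.2162170410156), (17.076675415039062, 61.36018371582031), 75.21373748779297)
plate n 645 z 0.008045105151504181 ((423.5635986328125, 352.929931640625), (247.74769592285156, 103.1919174194336), 74.8267822265625)
blocks n 341 z 0.029047947085569816 ((567.6851196289062, 165.97731018066406), (64.4945068359375, 142.6573944091797), 81.34695434570312)
blue [[0.521, 0.342, 0.051], [0.678, 0.557, 0.096], [0.838, 0.566, 0.134]]
lens [[0.593, -0.138, 0.117], [0.647, -0.059, 0.343], [0.785, 0.047, 0.508]]
tall [[0.545, 0.159, 0.178], [0.646, 0.406, 0.35], [0.866, 0.502, 0.728]]
```

View pics/crop0.png

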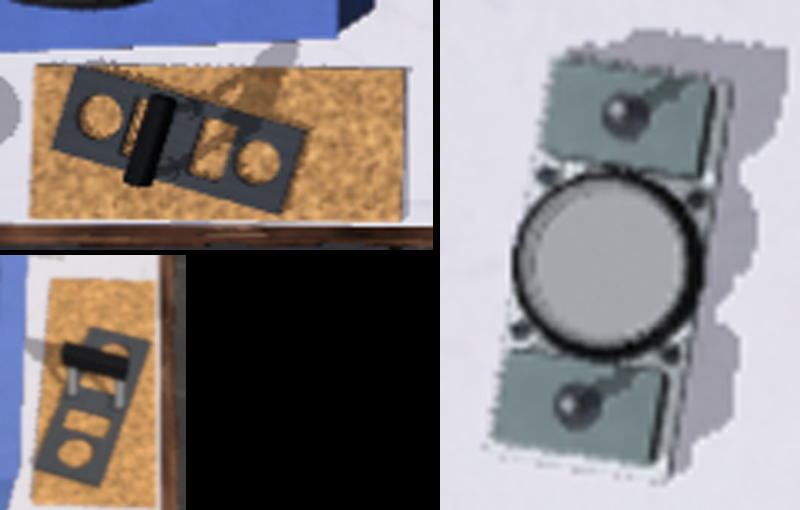

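The crops show the pins at about top pixels (256,194) and (248,242), and the long frame's end holes at about (130,260) and (177.5,273). Handle height is about 0.075, plate top about 0.010 and block tops about 0.031, all matching the text.

```bash
cat >> h.py <<'E'
from scipy.spatial.transform import Rotation as R
def go(p,ydeg):
    """shift (mm, tool axes) and turn (deg) from the present pose to TCP p, tool down, tool y at ydeg in the world"""
    s=get_state();w,x,y,z=s["orientation"];A=R.from_quat([x,y,z,w]);a=np.radians(ydeg)
    Y=np.array([np.cos(a),np.sin(a),0]);Z=np.array([0,0,-1.]);B=R.from_matrix(np.c_[np.cross(Y,Z),Y,Z])
    print("t",round(s["time"],2),"go",(A.inv().apply(np.array(p)-s["position"])*1000).round(1),np.degrees((A.inv()*B).as_rotvec()).round(1))
E
python3 - <<'E'
from h import *
c=get_calibration("top")
pins=onplane([[256.2,193.7],[247.8,242]],.057,c);d=pins[0]-pins[1]
print("pins",pins.round(4).tolist(),"mid",pins.mean(0).round(4),"dist",np.linalg.norm(d),"ang",np.degrees(np.arctan2(d[1],d[0])))
h=onplane([[130,260.1],[177.5,273]],.010,c);d=h[0]-h[1]
print("holes",h.round(4).tolist(),"mid",h.mean(0).round(4),"dist",np.linalg.norm(d),"ang",np.degrees(np.arctan2(d[1],d[0])))
for n in("top","side"):
    P=cloud(np.load(f"pics/{n}0.npy"),get_calibration(n)).reshape(-1,3)
    for x0,x1,y0,y1 in[(.36,.545,.25,.55),(.42,.7,.06,.26)]:
        Q=P[(P[:,0]>x0)&(P[:,0]<x1)&(P[:,1]>y0)&(P[:,1]<y1)&(P[:,2]>.08)]
        print(n,len(Q),Q.min(0).round(3) if len(Q) else 0,Q.max(0).round(3) if len(Q) else 0, np.percentile(Q[:,2],50) if len(Q) else 0)
go([.42,-.2,.30],10); go([.449,.386,.30],75)
E
```

```text
pins [[0.6223, 0.1526, 0.057], [0.5158, 0.1691, 0.057]] mid [0.5691 0.1609 0.057 ] dist 0.1078458858143023 ang -8.783179541348051
holes [[0.4737, 0.4391, 0.01], [0.4456, 0.3324, 0.01]] mid [0.4597 0.3857 0.01  ] dist 0.11036305855131152 ang 75.2447917199168
top 2490 [0.434 0.253 0.08 ] [0.545 0.55  0.36 ] 0.13631045608137232
top 493 [0.524 0.253 0.08 ] [0.7   0.26  0.141] 0.11913279638830289
side 2585 [0.506 0.252 0.08 ] [0.545 0.55  0.355] 0.13257730372858847
side 42 [0.522 0.252 0.129] [0.589 0.26  0.134] 0.13115500671194597
t 0.1 go [ 295.6 -315.7    2.4] [ -0.   -0.  -74.9]
t 0.1 go [ 570.3 -834.2    3. ] [-0.000e+00 -1.000e-01 -1.399e+02]
```

{"method": "step_arm", "body": {
  "motion": [
    [28, -30, 0, 0, 0, -7, 93],
    [56, -60, 0, 0, 0, -14, 93],
    [84, -90, 0, 0, 0, -21, 93],
    [112, -120, 0, 0, 0, -28, 93],
    [140, -150, 0, 0, 0, -35, 93]
  ]
}}

```text
time: 0.52
position: [0.3494, -0.4143, 0.3023]
orientation: [-0.0, 0.864, 0.503, 0.0]
force: [0.9, 0.5, 1.0]
finger_gap: 0.999
gripper_force: 0.0
```

```bash
python3 -c "
from h import *
go([.42,-.2,.30],10)"
```

```text
t 0.52 go [221.2 -44.5   2.4] [ -0.   -0.  -39.6]
```

{"method": "step_arm", "body": {
  "motion": [
    [40, -8, 0, 0, 0, -7, 93],
    [80, -16, 0, 0, 0, -14, 93],
    [120, -24, 1, 0, 0, -21, 93],
    [160, -32, 1, 0, 0, -28, 93],
    [200, -40, 2, 0, 0, -35, 93]
  ]
}}

```text
time: 0.93
position: [0.4144, -0.2209, 0.3007]
orientation: [0.0, 0.673, 0.74, 0.0]
force: [1.3, -0.2, 0.3]
finger_gap: 0.996
gripper_force: 0.0
```

```bash
python3 -c "
from h import *
go([.43,.1,.30],45);go([.449,.386,.30],75)"
```

```text
t 0.93 go [318.   45.8   0.7] [  0.    0.  -39.6]
t 0.93 go [601.   91.6   0.7] [  0.    0.  -69.6]
```

{"method": "step_arm", "body": {
  "motion": [
    [40, 6, 0, 0, 0, -7, 93],
    [80, 12, 0, 0, 0, -14, 93],
    [120, 18, 0, 0, 0, -21, 93],
    [160, 24, 0, 0, 0, -28, 93],
    [200, 30, 0, 0, 0, -35, 93]
  ]
}}

```text
time: 1.35
position: [0.426, -0.0191, 0.3007]
orientation: [0.0, 0.419, 0.908, 0.0]
force: [1.0, -1.0, -0.4]
finger_gap: 1.001
gripper_force: 0.0
```

```bash
python3 -c "
from h import *
go([.449,.386,.30],75)"
```

```text
t 1.35 go [293.5 280.1   0.7] [  0.    0.  -34.6]
```

{"method": "step_arm", "body": {
  "motion": [
    [28, 27, 0, 0, 0, -7, 93],
    [56, 54, 0, 0, 0, -14, 93],
    [84, 81, 0, 0, 0, -21, 93],
    [112, 108, 0, 0, 0, -28, 93],
    [140, 135, 0, 0, 0, -34.6, 93]
  ]
}}

```text
time: 1.77
position: [0.4392, 0.1751, 0.3007]
orientation: [0.0, 0.13, 0.992, 0.0]
force: [1.2, -1.0, 0.6]
finger_gap: 0.997
gripper_force: 0.0
```

```bash
python3 -c "
from h import *
go([.449,.386,.26],75.2)"
```

```text
t 1.77 go [ 44.9 206.3  40.7] [ 0.   0.  -0.1]
```

{"method": "step_arm", "body": {
  "motion": [
    [9, 39, 0, 0, 0, 0, 93],
    [18, 78, 0, 0, 0, 0, 93],
    [27, 117, 0, 0, 0, 0, 93],
    [36, 156, 0, 0, 0, 0, 93],
    [43, 195, 0, 0, 0, 0, 93]
  ]
}}

```text
time: 2.18
position: [0.4491, 0.3747, 0.3005]
orientation: [-0.0, 0.133, 0.991, -0.0]
force: [1.2, 0.2, 1.4]
finger_gap: 0.996
gripper_force: 0.0
```

{"method": "step_arm", "body": {
  "motion": [
    [2, 11, 20, 0, 0, 0, 93],
    [2, 11, 40, 0, 0, 0, 93],
    [2, 11, 40, 0, 0, 0, 93]
  ]
}}

```text
time: 2.43
position: [0.4497, 0.384, 0.2561]
orientation: [-0.002, 0.133, 0.991, -0.002]
force: [-0.1, -0.1, -1.6]
finger_gap: 1.003
gripper_force: 0.0
```

```bash
python3 - <<'E'
from h import *
c=get_calibration("wrist");p,d=snapshot("wrist");cv2.imwrite("pics/w1.png",p[:,:,::-1]);np.save("pics/w1.npy",d)
P=cloud(d,c);m=(d>0)&(P[...,2]>.06)&(P[...,2]<.09)&(P[...,0]<.5)&(P[...,1]>.34)&(P[...,1]<.43);Q=P[m];print(m.sum(),np.median(Q,0) if len(Q) else 0)
if len(Q):
    T=Q[Q[:,2]>np.percentile(Q[:,2],90)-.004];print("top z",np.median(T[:,2]),cv2.minAreaRect((T[:,:2]*1000).astype(np.float32)))
print(project([[.4597,.3857,.076],[.4737,.4391,.01],[.4456,.3324,.01]],c).round())
print(np.round(c["camera_from_world"],3).tolist(),get_state()["position"])
go([.449,.386,.139],75.2)
E
```

```text
1561 [0.45518057 0.38487054 0.07597197]
top z 0.07601790358727156 ((457.78814697265625, 384.4327392578125), (13.674015045166016, 58.94058609008789), 74.60266876220703)
[[324. 258.]
 [385. 236.]
 [261. 237.]]
[[0.263, 0.965, -0.005, -0.487], [0.933, -0.253, 0.254, -0.34], [0.244, -0.072, -0.967, 0.263], [0.0, 0.0, 0.0, 1.0]] [0.45015097 0.38351879 0.25851697]
t 2.48 go [  1.5   2.5 119.5] [-0.2 -0.1 -0.5]
```

View pics/w1.png

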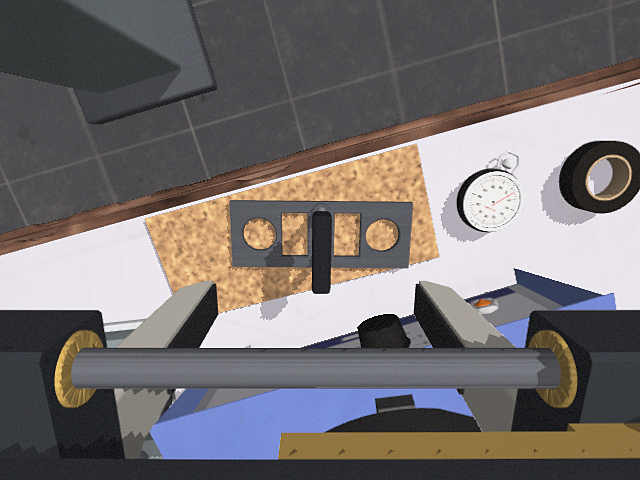

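The wrist view shows the handle at about (321,252), midway between the holes at (260,234) and (382,234). It is centred at (0.458,0.384) with its top at 0.076, which agrees with the top view. I'll grip 10 mm off centre, towards the robot, to stay clear of the blue box.

{"method": "step_arm", "body": {
  "motion": [
    [0, 3, 30, 0, 0, -0.5, 50],
    [0, 3, 60, 0, 0, -0.5, 50],
    [0, 3, 80, 0, 0, -0.5, 50],
    [0, 3, 90, 0, 0, -0.5, 50],
    [0, 3, 90, 0, 0, -0.5, 50]
  ]
}}

```text
time: 2.9
position: [0.4514, 0.3858, 0.1699]
orientation: [-0.001, 0.129, 0.992, -0.001]
force: [0.0, -0.3, -0.0]
finger_gap: 0.692
gripper_force: 0.0
```

```bash
python3 -c "
from h import *
c=get_calibration('wrist');p,d=snapshot('wrist')
P=cloud(d,c);m=(d>0)&(P[...,2]>.071)&(P[...,2]<.082)&(P[...,0]<.5)&(P[...,1]>.36)&(P[...,1]<.41);Q=P[m]
print(m.sum(),cv2.minAreaRect((Q[:,:2]*1000).astype(np.float32)))
go([.448,.387,.139],75)"
```

```text
2875 ((456.01812744140625, 384.7409362792969), (14.003798484802246, 56.15404510498047), 74.23119354248047)
t 2.95 go [ 3.9 -0.2 32.6] [-0.  -0.   0.1]
```

{"method": "step_arm", "body": {
  "motion": [
    [4, 0, 12, 0, 0, 0, 50],
    [4, 0, 22, 0, 0, 0, 50],
    [4, 0, 29, 0, 0, 0, 50],
    [4, 0, 32, 0, 0, 0, 50],
    [4, 0, 32, 0, 0, 0, 50]
  ]
}}

```text
time: 3.37
position: [0.4474, 0.3874, 0.1379]
orientation: [-0.0, 0.129, 0.992, -0.0]
force: [-0.6, -0.3, -0.8]
finger_gap: 0.538
gripper_force: 0.0
```

{"method": "step_arm", "body": {
  "motion": [
    [0, 0, 0, 0, 0, 0, 0],
    [0, 0, 0, 0, 0, 0, 0],
    [0, 0, 0, 0, 0, 0, 0],
    [0, 0, 0, 0, 0, 0, 0],
    [0, 0, 0, 0, 0, 0, 0]
  ],
  "squeeze": 45
}}

```text
time: 3.78
position: [0.4478, 0.3876, 0.139]
orientation: [0.0, 0.129, 0.992, 0.0]
force: [-0.3, -0.3, 0.1]
finger_gap: 0.224
gripper_force: 0.0
```

{"method": "step_arm", "body": {
  "motion": [
    [0, 0, 0, 0, 0, 0, 0],
    [0, 0, 0, 0, 0, 0, 0],
    [0, 0, 0, 0, 0, 0, 0],
    [0, 0, 0, 0, 0, 0, 0],
    [0, 0, 0, 0, 0, 0, 0]
  ]
}}

```text
time: 4.2
position: [0.4477, 0.3876, 0.1389]
orientation: [0.0, 0.129, 0.992, 0.0]
force: [-0.2, 0.2, 2.4]
finger_gap: 0.146
gripper_force: 45.0
```

Gripped on 13.6 mm at 45 N, so I'm lifting now.

{"method": "step_arm", "body": {
  "motion": [
    [0, 0, -5, 0, 0, 0, 0],
    [0, 0, -15, 0, 0, 0, 0],
    [0, 0, -35, 0, 0, 0, 0],
    [0, 0, -60, 0, 0, 0, 0],
    [0, 0, -85, 0, 0, 0, 0]
  ]
}}

```text
time: 4.62
position: [0.4474, 0.3874, 0.2251]
orientation: [-0.0, 0.129, 0.992, -0.0]
force: [-1.0, -0.0, -2.7]
finger_gap: 0.147
gripper_force: 45.0
```

{"method": "step_arm", "body": {
  "motion": [
    [0, 0, -20, 0, 0, 0, 0],
    [0, 0, -35, 0, 0, 0, 0],
    [0, 0, -45, 0, 0, 0, 0],
    [0, 0, -45, 0, 0, 0, 0],
    [0, 0, -45, 0, 0, 0, 0]
  ]
}}

```text
time: 5.03
position: [0.4476, 0.3875, 0.2683]
orientation: [-0.0, 0.129, 0.992, -0.0]
force: [-0.7, 0.3, -4.2]
finger_gap: 0.148
gripper_force: 45.0
```

```bash
python3 - <<'E'
from h import *
c=get_calibration("wrist");p,d=snapshot("wrist");cv2.imwrite("pics/w2.png",p[:,:,::-1])
c=get_calibration("side");p2,d2=snapshot("side");cv2.imwrite("pics/s2.png",np.hstack([cv2.resize(p,(400,300)),p2[150:450,200:600]])[:,:,::-1])
go([.44,.165,.265],40);go([.5688,.162,.265],-8.8)
E
```

```text
t 5.13 go [ -49.7 -216.9    2.5] [-0.1 -0.  35.2]
t 5.13 go [-175.  -186.9    2.3] [-0.1  0.  84. ]
```

View pics/s2.png

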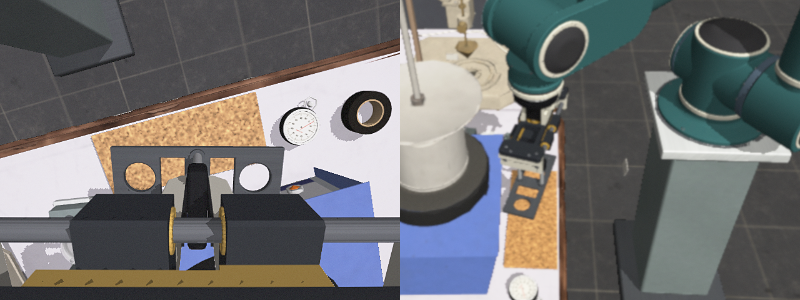

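The frame is held level (wrist view: holes at about (140,178) and (254,178) of the left half) and nothing else is touched. Next I move toward the robot's front, then turn.

{"method": "step_arm", "body": {
  "motion": [
    [-5, -25, 0, 0, 0, 0, 0],
    [-14, -62, 0, 0, 0, 0, 0],
    [-23, -100, 0, 0, 0, 3, 0],
    [-33, -138, 0, 0, 0, 8, 0],
    [-42, -175, 0, 0, 0, 15, 0]
  ]
}}

```text
time: 5.55
position: [0.4429, 0.206, 0.2673]
orientation: [-0.001, 0.259, 0.966, -0.001]
force: [0.4, -0.9, -2.7]
finger_gap: 0.144
gripper_force: 45.0
```

```bash
python3 -c "
from h import *
go([.44,.165,.265],40);go([.5688,.162,.265],-8.8)"
```

```text
t 5.55 go [-18.  -36.9   2.4] [-0.1 -0.  20. ]
t 5.55 go [-131.1   24.8    2.1] [-0.1  0.  68.8]
```

{"method": "step_arm", "body": {
  "motion": [
    [-10, -18, 0, 0, 0, 7, 0],
    [-22, -36, 0, 0, 0, 14, 0],
    [-38, -30, 1, 0, 0, 21, 0],
    [-58, -20, 1, 0, 0, 28, 0],
    [-78, -10, 2, 0, 0, 35, 0]
  ]
}}

```text
time: 5.97
position: [0.5067, 0.1595, 0.2659]
orientation: [-0.0, 0.539, 0.842, -0.0]
force: [-0.0, 0.3, -2.7]
finger_gap: 0.149
gripper_force: 45.0
```

```bash
python3 -c "
from h import *
go([.5688,.162,.265],-8.8)"
```

```text
t 5.97 go [-23.8  57.4   0.9] [-0.   0.  33.6]
```

{"method": "step_arm", "body": {
  "motion": [
    [-4, 12, 0, 0, 0, 7, 0],
    [-8, 25, 0, 0, 0, 14, 0],
    [-11, 38, 0, 0, 0, 21, 0],
    [-14, 50, 0, 0, 0, 28, 0],
    [-16, 60, 0, 0, 0, 33.6, 0]
  ]
}}

```text
time: 6.38
position: [0.5679, 0.1712, 0.2651]
orientation: [-0.0, 0.759, 0.651, -0.001]
force: [-0.1, -1.2, -2.3]
finger_gap: 0.147
gripper_force: 45.0
```

{"method": "step_arm", "body": {
  "motion": [
    [0, 0, 0, 0, 0, 0, 0],
    [0, 0, 0, 0, 0, 0, 0]
  ]
}}

```text
time: 6.55
position: [0.5672, 0.1712, 0.2653]
orientation: [-0.001, 0.756, 0.654, -0.001]
force: [-0.3, 0.5, -3.0]
finger_gap: 0.145
gripper_force: 45.0
```

```bash
python3 - <<'E'
from h import *
go([.5706,.1715,.265],-8.8)
c=get_calibration("wrist");p,d=snapshot("wrist");np.save("pics/w3.npy",d)
P=cloud(d,c);s=get_state()
m=(d>0)&(P[...,2]>.12)&(P[...,2]<.15)&(np.abs(P[...,0]-.57)<.1)&(np.abs(P[...,1]-.165)<.05);Q=P[m];print("plate",m.sum(),np.median(Q,0),cv2.minAreaRect((Q[:,:2]*1000).astype(np.float32)))
A=np.c_[Q[:,:2],np.ones(len(Q))];print("tilt fit",np.linalg.lstsq(A,Q[:,2],rcond=None)[0])
cv2.imwrite("pics/w3.png",p[:,:,::-1])
p2,d2=snapshot("top");cv2.imwrite("pics/t3.png",p2[:,:,::-1])
cv2.imwrite("pics/c3.png",np.hstack([p[:,:,::-1],np.pad(cv2.resize(p2[170:270,220:290],(160*1,229)),((0,251),(0,0),(0,0)))[:,:,::-1]]))
E
```

```text
t 6.55 go [0.8 3.3 0.3] [-0.1  0.1  0.5]
plate 11223 [0.56912741 0.1772709  0.13661157] ((566.6332397460938, 166.50442504882812), (47.482784271240234, 160.83303833007812), 81.53972625732422)
tilt fit [-0.00092989  0.01267982  0.13478251]
```

View pics/c3.png

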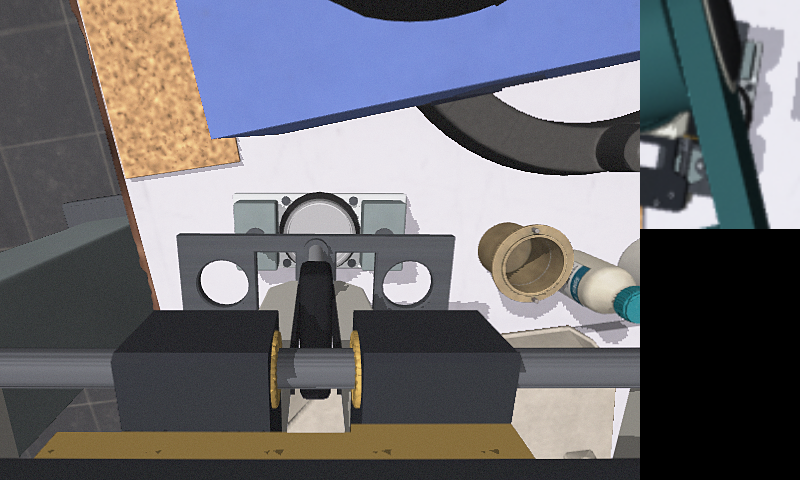

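The wrist view shows the frame level in the grip, with holes at about (224,283) and (408,282). The holder is below it, its near base-plate edge running from (234,194) to (407,194).

```bash
python3 - <<'E'
from h import *
c=get_calibration("wrist");d=np.load("pics/w3.npy");P=cloud(d,c)
def ang(v):return np.degrees(np.arctan2(v[1],v[0]))
h=onplane([[224,283],[408,282]],.1365,c);print("holes mid",h.mean(0).round(4),np.linalg.norm(h[1]-h[0]),ang(h[1]-h[0]))
e=onplane([[234,194],[407,194]],.010,c);v=(e[1]-e[0])/np.linalg.norm(e[1]-e[0]);n=np.array([v[1],-v[0],0])
print("edge len",np.linalg.norm(e[1]-e[0]),ang(v),"holder centre",(e.mean(0)+.035*n).round(4))
m=(d>0)&(P[...,2]>.027)&(P[...,2]<.037)&(np.abs(P[...,0]-.57)<.09)&(np.abs(P[...,1]-.17)<.06);Q=P[m]
u=(Q-[.569,.162,0])@np.c_[v,-n];print("blocks along",np.percentile(u[:,0],[.5,99.5]),"near edge",np.percentile(u[:,1],99.5),np.median(Q[:,2]))
E
```

```text
holes mid [0.5659 0.161  0.1365] 0.1093780804557918 -7.903264524884671
edge len 0.15435009236843716 -8.252847749601164 holder centre [0.57   0.1613 0.01  ]
blocks along [-0.07198926  0.07198126] near edge 0.03031150887598326 0.032262257001770316
```

{"method": "step_arm", "body": {
  "motion": [
    [1.5, 3, 12, 0, 0, 0.5, 0],
    [1.5, 3, 30, 0, 0, 0.5, 0],
    [1.5, 3, 48, 0, 0, 0.5, 0],
    [1.5, 3, 57, 0, 0, 0.5, 0],
    [1.5, 3, 57, 0, 0, 0.5, 0]
  ]
}}

```text
time: 7.07
position: [0.5696, 0.1721, 0.2069]
orientation: [-0.001, 0.76, 0.65, -0.002]
force: [-0.3, -0.2, -2.3]
finger_gap: 0.148
gripper_force: 45.0
```

```bash
python3 - <<'E'
from h import *
s=get_state();c=get_calibration("wrist");p,d=snapshot("wrist");print(s["position"],s["force"])
P=cloud(d,c);m=(d>0)&(P[...,2]>.06)&(P[...,2]<.09)&(np.abs(P[...,0]-.57)<.1)&(np.abs(P[...,1]-.165)<.05);print("top z",np.median(P[m][:,2]))
cv2.imwrite("pics/w4.png",p[180:420,130:530,::-1].repeat(2,0).repeat(2,1))
E
```

```text
[0.56958886 0.17208473 0.20691559] [-0.27554022 -0.2312662  -2.27729795]
top z 0.07820594016553893
```

View pics/w4.png

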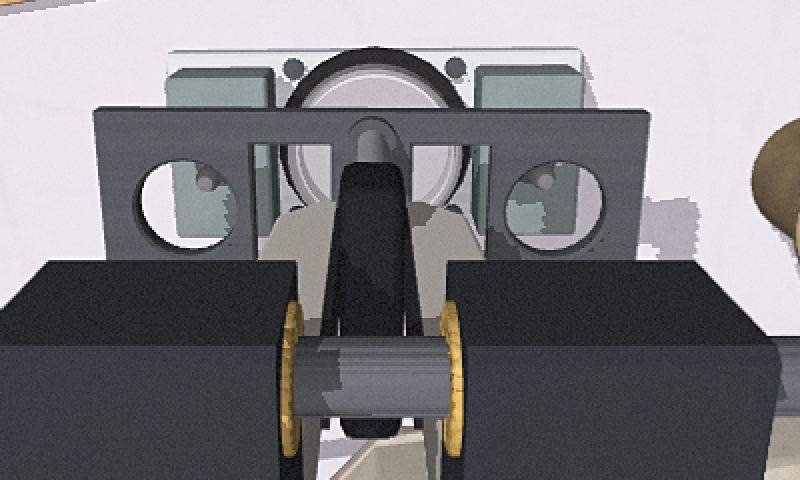

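The pin tips show at about (233.5,268.5) and (401.5,268.5), both inside the hole openings centred at (224,282) and (408,282.5). I'll check the alignment in world coordinates.

```bash
python3 - <<'E'
from h import *
c=get_calibration("wrist")
h=onplane([[224,282],[408,282.5]],.078,c);p=onplane([[233.5,268.5],[401.5,268.5]],.057,c)
print(h.round(4).tolist(),p.round(4).tolist(),np.linalg.norm(p[0]-p[1]),np.linalg.norm(h[0]-h[1]))
s=get_state();w,x,y,z=s["orientation"];D=p-h;print("pin-hole in tool mm",(R.from_quat([x,y,z,w]).inv().apply(D*[1,1,0])*1000).round(1))
E
```

```text
[[0.5147, 0.1704, 0.078], [0.6233, 0.1531, 0.078]] [[0.5162, 0.1715, 0.057], [0.6241, 0.1547, 0.057]] 0.1091738028696106 0.10993773214423355
pin-hole in tool mm [[ 1.4  1.3 -0. ]
 [ 1.7  0.6 -0. ]]
```

{"method": "step_arm", "body": {
  "motion": [
    [1.5, 1, 5, 0, 0, 0, 0],
    [1.5, 1, 14, 0, 0, 0, 0],
    [1.5, 1, 23, 0, 0, 0, 0],
    [1.5, 1, 31, 0, 0, 0, 0],
    [1.5, 1, 35, 0, 0, 0, 0]
  ]
}}

```text
time: 7.53
position: [0.5714, 0.1735, 0.1731]
orientation: [-0.0, 0.76, 0.65, -0.001]
force: [-0.3, -0.0, -3.3]
finger_gap: 0.148
gripper_force: 45.0
```

{"method": "step_arm", "body": {
  "motion": [
    [0, 0, 1, 0, 0, 0, 0],
    [0, 0, 2, 0, 0, 0, 0],
    [0, 0, 3, 0, 0, 0, 0],
    [0, 0, 3, 0, 0, 0, 0]
  ]
}}

```text
time: 7.87
position: [0.5718, 0.1736, 0.172]
orientation: [0.0, 0.76, 0.65, 0.0]
force: [-0.3, -0.1, -3.7]
finger_gap: 0.146
gripper_force: 45.0
```

{"method": "step_arm", "body": {
  "motion": [
    [0, 0, 1, 0, 0, 0, 0],
    [0, 0, 2, 0, 0, 0, 0],
    [0, 0, 3, 0, 0, 0, 0],
    [0, 0, 3, 0, 0, 0, 0]
  ]
}}

```text
time: 8.2
position: [0.5717, 0.1736, 0.1686]
orientation: [-0.0, 0.76, 0.65, -0.0]
force: [-0.6, -0.1, -2.5]
finger_gap: 0.147
gripper_force: 45.0
```

{"method": "step_arm", "body": {
  "motion": [
    [0, 0, 0.7, 0, 0, 0, 0],
    [0, 0, 1.4, 0, 0, 0, 0],
    [0, 0, 2, 0, 0, 0, 0],
    [0, 0, 2, 0, 0, 0, 0]
  ]
}}

```text
time: 8.53
position: [0.5718, 0.1737, 0.1669]
orientation: [0.0, 0.76, 0.65, 0.0]
force: [-1.3, 0.0, 0.2]
finger_gap: 0.144
gripper_force: 45.0
```

The force has risen from -2.5 to +0.2 N, so contact is starting on one edge. I'll lower slightly more and then let go.

{"method": "step_arm", "body": {
  "motion": [
    [0, 0, 0.5, 0, 0, 0, 0],
    [0, 0, 0.5, 0, 0, 0, 0],
    [0, 0, 0.5, 0, 0, 0, 0]
  ]
}}

```text
time: 8.78
position: [0.5718, 0.1737, 0.1669]
orientation: [0.0, 0.76, 0.65, 0.0]
force: [-3.9, 0.1, 4.6]
finger_gap: 0.147
gripper_force: 45.0
```

{"method": "step_arm", "body": {
  "motion": [
    [0, 0, 0, 0, 0, 0, 30],
    [0, 0, 0, 0, 0, 0, 40],
    [0, 0, 0, 0, 0, 0, 40],
    [0, 0, 0, 0, 0, 0, 40],
    [0, 0, 0, 0, 0, 0, 40]
  ]
}}

```text
time: 9.2
position: [0.5718, 0.1736, 0.1662]
orientation: [0.0, 0.76, 0.65, -0.0]
force: [0.8, 0.1, -0.1]
finger_gap: 0.418
gripper_force: 0.0
```

{"method": "step_arm", "body": {
  "motion": [
    [0, 0, 0, 0, 0, 0, 40],
    [0, 0, -10, 0, 0, 0, 40],
    [0, 0, -30, 0, 0, 0, 40],
    [0, 0, -60, 0, 0, 0, 40],
    [0, 0, -90, 0, 0, 0, 40]
  ]
}}

```text
time: 9.62
position: [0.5714, 0.1735, 0.2575]
orientation: [-0.0, 0.76, 0.65, -0.0]
force: [0.5, -0.0, 0.4]
finger_gap: 0.431
gripper_force: 0.0
```

```bash
python3 - <<'E'
from h import *
c=get_calibration("wrist");p,d=snapshot("wrist");cv2.imwrite("pics/w5.png",p[:,:,::-1])
P=cloud(d,c);m=(d>0)&(P[...,2]>.034)&(P[...,2]<.045)&(np.abs(P[...,0]-.57)<.1)&(np.abs(P[...,1]-.165)<.05);Q=P[m]
print("plate",m.sum(),np.median(Q,0),cv2.minAreaRect((Q[:,:2]*1000).astype(np.float32)),np.linalg.lstsq(np.c_[Q[:,:2],np.ones(len(Q))],Q[:,2],rcond=None)[0])
print(get_state()["time"])
E
```

```text
plate 8344 [0.57491188 0.16568628 0.03824481] ((570.3777465820312, 162.3452911376953), (60.61189270019531, 160.57015991210938), 80.76868438720703) [0.00024035 0.00233461 0.03767932]
9.6667
```

View pics/w5.png

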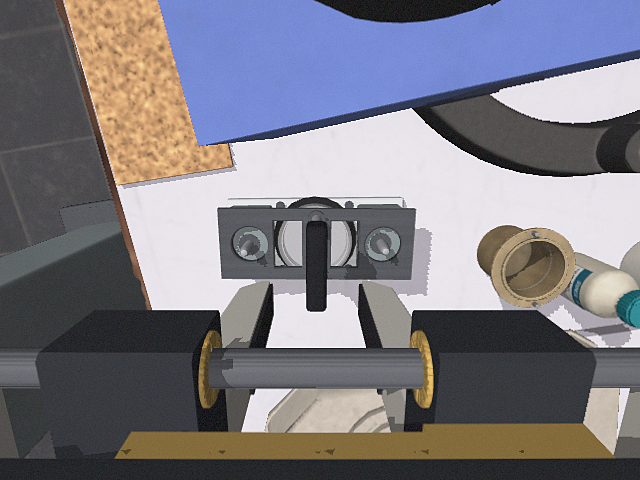

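The frame lies flat: its top is at 0.038, so the underside is at 0.032, and the tilt is about 0.002 rad. Both pins stand in the holes at (250,243) and (382,243), and the gripper is clear. Handing in.

```bash
python3 -c "
from rig import *
print(close_job())"
```

```text
the job is handed in; nothing more can be done
None
```

The long frame lies flat on the holder's blocks with both pins through its holes, let go and clear of the gripper; the short frame was not touched, and the job was handed in at about 9.7 s, though no verdict came back.

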